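# Press a circuit card home in the test jig

## Task

Slide the tall circuit card with the grip bar straight up out of the slotted rack and lower its bottom edge behind the steel lip of the test jig, component side towards the lip. Push it down against the springy contact bar until it is fully home, upright on the jig's base, and finish while still holding it pressed there: do not let go. Leave the two other cards in the rack and the loose things on the bench where they are.

Things in the scene. Friction and masses are not known exactly. Their poses are not given: they have to be found in the camera images.
- card: The card to move: upright circuit board 110 mm wide (y), 3 thick (x), 115 tall (z), about 130 g, components on its +x side only (up to 6 mm proud, at heights 43 to 75 mm). A black grip bar 100 mm long (y), 12 thick (x), centred on the board, fills heights 99 to 115 mm. The tallest of three cards in the rack, the only one with a bar. Origin: middle of its bottom edge.
- card_face (a point): A point in the air 20 mm out from the card's component side (+x), 60 mm above its bottom edge; it tells which way the card faces.
- rack: Fixed aluminium card rack, 150 (x) by 132 (y), 60 mm tall, floor 10 mm up. Three upright slots 6 mm wide, open at the top, at x = -42, 0, +42 mm between guides up to height 60 mm that hold the cards' side edges; cards lie along its y (116 mm inner width). Any slot may hold the tall card; all components face the rack's +x. Origin: centre of its underside.
- jig: Fixed test jig. Grey base 90 (x) by 150 (y), top 16 mm above the bench: the hard stop. A 6 mm wide channel for the card runs along its y, centred on x = y = 0, between back plate (-x) and lip (+x), with end blocks (inner faces y = +-60 mm, 40 mm high). Card home: card origin at (0, 0, 16 mm) here, +-1.5 mm in x, +-5 in y, card's x along jig's x. Origin: centre of its underside.
- contact_bar (a joint): How far the sprung brass contact bar in the jig's channel (90 mm long along y, 4.4 mm wide, top 24 mm above the bench when free) is pressed down: 0 = free, 0.008 m = flush with the base top, card home. It springs back: about 4 N to start it, 9 N when fully down.
- card_low: Plain card without bar in the rack, 110 mm wide, 3 mm thick, 70 mm tall; leave it. Origin: middle of its bottom edge.
- card_mid: Plain card without bar in the rack, 110 mm wide, 3 mm thick, 75 mm tall; leave it. Origin: middle of its bottom edge.
- tape: Roll of black tape lying flat, 60 mm across, 19 mm tall; leave it. Origin: centre of its underside.
- spool: Solder spool standing on end, 52 mm across, 42 mm tall; leave it. Origin: centre of its underside.
- screwdriver: Small screwdriver lying on the bench, 160 mm long; leave it. Origin: underside of its middle.
- flux: Flux jar, 44 mm across, 45 mm tall; leave it. Origin: centre of its underside.
- pliers: Pliers lying flat, about 125 mm long, 60 mm wide, 11 mm tall; leave them. Origin: underside, near the pivot.
- jig_lip (a point): Middle of the steel lip's inner face, 35 mm above the bench, 3 mm to +x of the channel's middle. Lip 120 mm long (y); above this point it flares outward to 12 mm from the channel's middle at height 47 mm. Axes as the jig's.
- jig_back (a point): Middle of the top edge of the jig's dark steel back plate, on its channel face: 75 mm above the bench, 3 mm to -x of the channel's middle. Plate 132 mm long (y), 6 mm thick. Axes as the jig's.
Mind the look-alikes: they are no part of the job. Leave any blue or purple look-alike of the rack alone. Leave any blue or orange look-alike of the jig alone.

How it is judged:
By the outcome, as a careful person would: the job done as asked, in the order asked, and still so for the second after the job is handed in, while the arm keeps its last pose, push and grip.
It also fails if it takes over 48 s, if anything falls off the work surface, if the arm or the gripper's body presses on something with over 40 N, if the wrist force passes 120 N, or if a joint passes its speed limit or range.

## Robot

A 7-joint arm with a two-finger parallel gripper is mounted at the origin on the work surface. World frame = base frame: x ahead of the robot, y to its left, z up, the work surface at z = 0. Lengths are in m, angles in rad, forces in N, time in s.
With the tool pointing down it reaches from about 0.375 to 0.925 m from the base axis. Payload 3.1 kg.
Tool frame: the origin (TCP) lies at the very end of the fingers, on their centre line; the grasp point (between the pads) lies 19 mm behind it; z points along the fingers, y is the line along which they close (so a half turn about z gives the same grasp; the last joint's range is limited). The gripper opens to 85 mm and grips with 20 to 120 N. Pads are 22 mm wide; open, the fingers measure 114 mm over their backs; the gripper's body (76 mm by 85 mm) begins 54 mm behind the grasp point. The pads swing forward as they close: fully open they stand 13 mm farther back than shut.
Start: joints at [-1.342, 0.383, 0.044, 1.598, -0.018, 1.161, -0.05], TCP at [0.209, 0.616, 0.231] pointing down, gripper open.
Joint ranges: [-2.61, 2.61], [-0.41, 2.15], [-1.48, 1.57], [0, 2.5], [-1.57, 4.71], [0.05, 1.97], [-2.85, 2.85]. Speed limits (rad/s): [2.79, 2.79, 3.14, 3.14, 3.14, 3.14, 3.14].

## Interface

Orientations are given as a unit quaternion [w, x, y, z].
In Python, from rig import r gives the robot as it stands.
- The arm moves only by the shell command python3 -m pendant 'ROWS' [FORCE]. ROWS is a JSON object of lists of equal length, an entry for each row: "grip": the opening, from 0 (shut) to 1 (fully open); "translation": the shift along the tool's x, y, z in m, a list of three; "turn": the turn about the tool's z in rad. In form: {"grip": [grip, ...], "translation": [[x, y, z], ...], "turn": [turn, ...]}. A call has 1 to 12 rows; each row shifts and turns the commanded pose from where the row before left it, along the tool's axes as they then stand; what a row does not reach is not made up. A row lasts 1/10 s, in which the tool goes at most 50 mm and 8.59 degrees, less where a joint would pass 70% of its speed; a pose out of reach is approached as far as the arm can. A call is refused whole if a number of a shift passes 0.05 or a number of a turn 0.15, either way. A call with a gripper value outside its range is refused whole. The fingers move at their own pace and stop on an object; FORCE is the grip in N (left out, the last holds). Time passes only in rows, so rows that do not move let the fingers close. It gives the time, the measured TCP pose, the force, the opening and the grip force at its end, in the units of the state.
- r.sense(): the state, without advancing time (a new reading comes with each control period).
- r.read_camera(name): name is "side" or "top"; returns the picture (420x560x3 uint8, red, green, blue); there is no depth.
- r.get_calibration(name): a dict with "camera_matrix" (3x3 intrinsics, pixels), "R" (3x3) and "t" (3): a world point X has camera coordinates R X + t. Camera axes: x right, y down, z forward; pixel columns grow to the right and rows downward; lengths in m; the calibration is good to about 2 mm. A picture is of the moment at which its call begins. get_calibration takes no time and is no camera call.
- r.sign_off(): hands the job in; it is judged then, once.
The state is a dict: "time": time; "joint_pos": joint angles; "joint_vel": joint speeds; "joint_efforts": joint torques, N m; "position": TCP position; "eef_rot": TCP orientation; "ft_force": force on the tool from outside, world axes, zero at the start; "moment": the same for the moment, N m; "gripper_width": finger opening in m; "finger_force": force on a finger pad.
Only numpy, scipy, OpenCV 4.12 (cv2) and the standard library are available. Lean on these libraries where they do the work, as an engineer would, in place of code of your own. Each camera call takes 0.05 s, during which the arm holds its last target. There are 200 camera calls.

## Working session

There is one attempt and no reset: what is moved stays moved. The work goes in short steps, Python scripts to look and compute and a shell command to move; the robot and the scene stay as the last step left them, time stands still between calls to the robot, and variables do not carry over. Pictures are saved under pics/ and viewed, at most 10 in all, crops included, and the job is handed in when it is done.

```bash
ls; mkdir -p pics
python3 - <<'E'
from rig import r
import cv2,numpy as np
for n in("top","side"):
    im=r.read_camera(n); cv2.imwrite(f"pics/{n}0.png",im[:,:,::-1])
    c=r.get_calibration(n); print(n,np.round(c["camera_matrix"],1).tolist(),np.round(c["R"],3).tolist(),np.round(c["t"],3).tolist())
s=r.sense();print({k:np.round(v,3).tolist() for k,v in s.items()})
E
```

```text
pics
top [[458.7, 0.0, 278.0], [0.0, 458.7, 208.0], [0.0, 0.0, 1.0]] [[0.014, -1.0, 0.001], [-0.993, -0.014, -0.12], [0.12, 0.001, -0.993]] [-0.006, 0.544, 1.335]
side [[447.8, 0.0, 279.4], [0.0, 447.8, 216.6], [0.0, 0.0, 1.0]] [[0.841, -0.542, 0.007], [-0.402, -0.633, -0.662], [0.363, 0.553, -0.75]] [-0.458, 0.277, 0.941]
{'time': 0.1, 'joint_pos': [-1.342, 0.384, 0.044, 1.599, -0.018, 1.161, -0.05], 'joint_vel': [0.002, -0.003, -0.0, -0.004, -0.0, -0.002, -0.001], 'joint_efforts': [0.003, -43.473, 1.029, -25.045, 0.011, 0.005, 0.0], 'position': [0.208, 0.615, 0.23], 'eef_rot': [-0.0, 0.163, 0.987, -0.001], 'ft_force': [0.735, -0.465, 0.083], 'moment': [-0.038, -0.025, -0.063], 'finger_force': 0.0, 'gripper_width': 0.085}
```

View pics/top0.png

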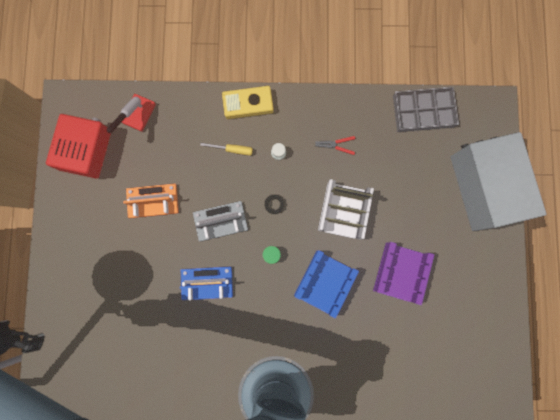

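View pics/side0.png

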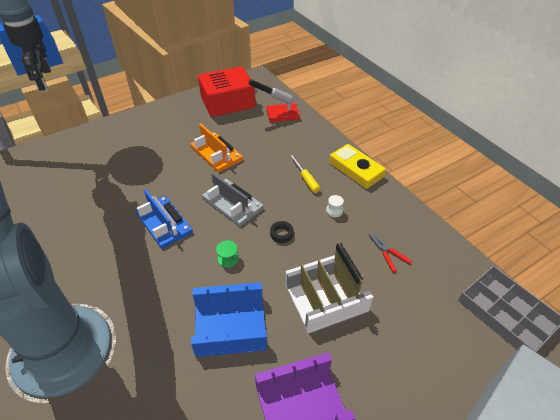

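The top view shows three racks: the aluminium one with cards at (347,210), and the blue (328,283) and purple (405,273) look-alikes. It also shows three jigs: grey (220,221), orange (152,200) and blue (207,283). The aluminium rack holding the card with the black bar (top (352,190), side (348,262)) and the grey jig match the description. I'll confirm this in one enlarged crop.

Run:
```python
import cv2,numpy as np
t=cv2.imread("pics/top0.png");s=cv2.imread("pics/side0.png")
def c(im,x,y,w=80,h=60,f=5): return cv2.resize(im[y:y+h,x:x+w],(400,300),interpolation=cv2.INTER_CUBIC)
# origins: each panel 5x (side rack 4x)
a=np.vstack([np.hstack([c(t,307,178),c(t,180,192)]),np.hstack([c(s,275,240,100,75),c(s,195,170)])])
cv2.imwrite("pics/crop0.png",a)
```

```text
(no output)
```

View pics/crop0.png

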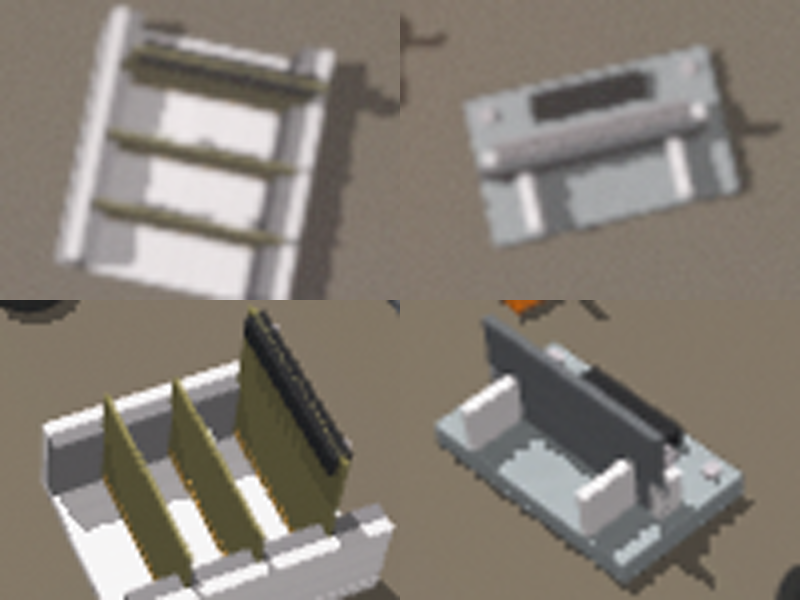

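The crop confirms it. The tall card with the black bar is in the far (+x) slot of the aluminium rack, and its components face away from the robot, since the near faces are plain. The grey jig's dark back plate and buttresses are on the robot side, so its lip is on the far side. Next I'll enlarge the views to pick corners.

```bash
cat > h.py <<'E'
from rig import r
import cv2,numpy as np
from scipy.optimize import least_squares
CAL={n:r.get_calibration(n) for n in("top","side")}
def proj(n,X):
    c=CAL[n];R,t,K=map(np.array,(c["R"],c["t"],c["camera_matrix"]))
    p=(np.atleast_2d(X)@R.T+t)@K.T
    return p[:,:2]/p[:,2:]
def tri(pt,ps):
    f=lambda X:np.r_[proj("top",X)[0]-pt,proj("side",X)[0]-ps]
    s=least_squares(f,[.5,0,.1]); return s.x,s.fun
def place(P,x,y,yaw,z=0):
    c,s=np.cos(yaw),np.sin(yaw); P=np.atleast_2d(P).astype(float)
    return P@np.array([[c,-s,0],[s,c,0],[0,0,1]]).T+[x,y,z]
def panel(im,x,y,f,W=400,H=300):
    w,h=W//f,H//f
    o=cv2.resize(im[y:y+h,x:x+w],(w*f,h*f),interpolation=cv2.INTER_CUBIC)
    for u in range((x+9)//10*10,x+w,10):
        k=int((u-x+.5)*f);cv2.line(o,(k,0),(k,6),(0,0,255),1);cv2.putText(o,str(u),(k-12,18),0,.4,(0,0,255),1)
    for v in range((y+9)//10*10,y+h,10):
        k=int((v-y+.5)*f);cv2.line(o,(0,k),(6,k),(0,0,255),1);cv2.putText(o,str(v),(8,k+4),0,.4,(0,0,255),1)
    return cv2.copyMakeBorder(o,0,H-h*f,0,W-w*f,cv2.BORDER_CONSTANT)
E
python3 - <<'E'
from h import *
t=cv2.imread("pics/top0.png");s=cv2.imread("pics/side0.png")
a=np.vstack([np.hstack([panel(t,327,178,8),panel(t,191,198,7)]),np.hstack([panel(s,325,238,7),panel(s,200,172,6)])])
cv2.imwrite("pics/crop1.png",a)
E
```

```text
(no output)
```

View pics/crop1.png

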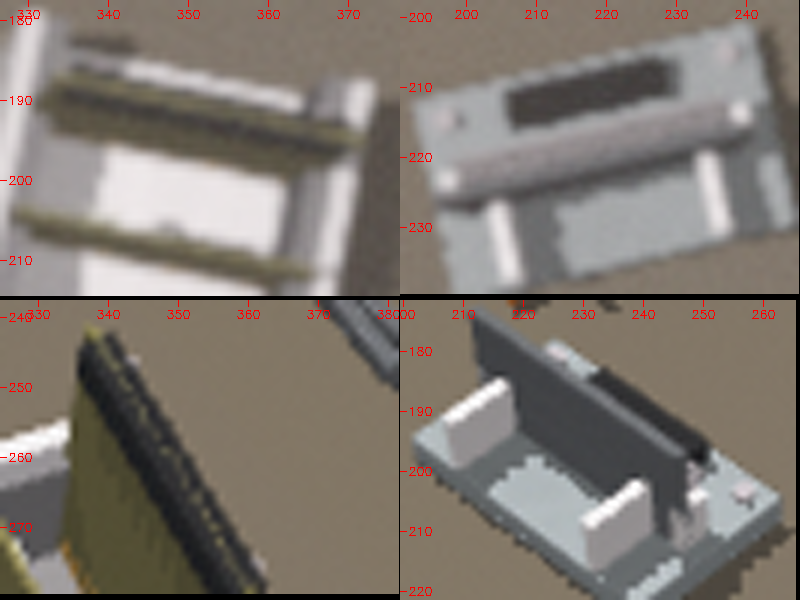

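Jig base, back-plate and rack wall corners, and the card's top corners, are all visible. I'll fit poses to the picked corners and overlay the models to check them.

```bash
cat >> h.py <<'E'
def fit(obs,x0):
    f=lambda p:np.concatenate([proj(n,place(P,*p))[0]-uv for n,P,uv in obs])
    s=least_squares(f,x0,loss="soft_l1"); return s.x,np.round(f(s.x).reshape(-1,2),1).tolist()
def wire(im,n,P,E,pose,col,x,y,f,z=0):
    q=(proj(n,place(P,*pose,z))-[x,y]+.5)*f
    for a,b in E: cv2.line(im,*[tuple(int(round(16*v)) for v in q[k]) for k in(a,b)],col,1,cv2.LINE_AA,4)
def box(x0,x1,y0,y1,z0,z1):
    P=[(x,y,z) for x in(x0,x1) for y in(y0,y1) for z in(z0,z1)]
    return np.array(P)/1e3,[(i,j) for i in range(8) for j in range(i) if bin(i^j).count("1")==1]
E
python3 - <<'E'
from h import *
mm=lambda *a:np.array(a)/1e3
J=[("top",mm(45,75,16),(193,211.6)),("top",mm(45,-75,16),(240.6,200.6)),("top",mm(-45,-75,16),(247.6,229.6)),("top",mm(-45,75,16),(198.6,240.6)),
("side",mm(-45,75,16),(202,197.6)),("side",mm(45,-75,16),(263.6,205.6)),("side",mm(-45,-75,16),(239.6,224)),("side",mm(-9,66,75),(211.4,173.2)),("side",mm(-9,-66,75),(247.2,197.8))]
jp,e=fit(J,[.5,.1,.24]);print("jig",jp,np.degrees(jp[2]),e)
K=[("top",mm(75,66,60),(328.6,179.2)),("top",mm(-75,66,60),(317.6,230)),("top",mm(75,-66,60),(373.6,187.6)),
("side",mm(-75,66,60),(285.1,272.1)),("side",mm(75,66,60),(334.6,255.1)),("side",mm(75,-66,60),(373.4,295.1))]
rp,e=fit(K,[.5,-.2,-.2]);print("rack",rp,np.degrees(rp[2]),e)
cp=place(mm(42,0,0),*rp)[0];cp=np.array([cp[0],cp[1],rp[2]]);print("card from rack",cp)
print("tri board top far(+y) end",tri((332.8,187.0),(337.4,241.8)),place(mm(0,55,125),*cp))
np.save("pose0.npy",[jp,rp,cp])
t=cv2.imread("pics/top0.png");s=cv2.imread("pics/side0.png");o=[]
for n,im,x,y,f in(("top",t,312,172,6),("top",t,191,198,7),("side",s,275,236,4),("side",s,200,172,6)):
    a=panel(im,x,y,f)
    for B,pose,c in((box(-45,45,-75,75,0,16),jp,(0,255,0)),(box(-9,-3,-66,66,16,75),jp,(0,0,255)),(box(-75,75,-66,66,0,60),rp,(0,255,0)),(box(-1.5,1.5,-55,55,10,125),cp,(0,0,255)),(box(-6,6,-50,50,109,125),cp,(255,255,0))):
        wire(a,n,*B,pose,c,x,y,f)
    o.append(a)
cv2.imwrite("pics/ov0.png",np.vstack([np.hstack(o[:2]),np.hstack(o[2:])]))
E
```

```text
jig [0.50560191 0.17330348 0.24429131] 13.996861156545943 [[0.3, 0.0], [1.3, -0.2], [0.8, -0.3], [0.9, 0.1], [-0.6, -3.5], [0.3, -1.3], [-0.3, -1.1], [-0.1, 0.0], [-1.3, 0.1]]
rack [ 0.54135127 -0.20052182 -0.15499643] -8.880641232972994 [[0.3, 0.8], [3.3, 0.1], [-0.3, -0.2], [-1.0, -0.4], [8.3, -4.9], [-0.3, 0.1]]
card from rack [ 0.58284777 -0.20700564 -0.15499643]
tri board top far(+y) end (array([ 0.59667481, -0.15226371,  0.11680172]), array([ 0.28688584, -0.48994304, -0.43720659,  0.07372262])) [[ 0.59133848 -0.15266497  0.125     ]]
```

View pics/ov0.png

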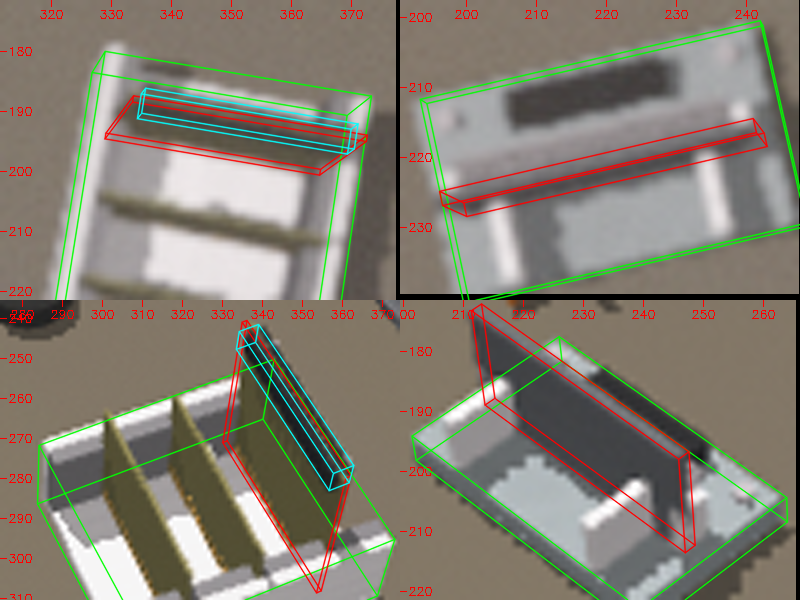

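The jig fits well. The rack yaw is off because of one bad pick: the leftmost edge there is the wall's foot. I'll refine both poses by silhouette matching in both views.

```bash
cat >> h.py <<'E'
from scipy.optimize import minimize
def satmask(im,x,y,w,h,f=6):
    b=cv2.resize(im[y:y+h,x:x+w],None,fx=f,fy=f,interpolation=cv2.INTER_CUBIC).astype(float)
    s=(b[...,2]-b[...,0])/(b.max(-1)+1)
    bg=np.median((im[...,2].astype(float)-im[...,0])/(im.max(-1)+1.))
    m=(abs(s-bg)>.1).astype(np.uint8)
    m=cv2.morphologyEx(m,cv2.MORPH_OPEN,np.ones((f,f)))
    c=max(cv2.findContours(m,cv2.RETR_EXTERNAL,cv2.CHAIN_APPROX_NONE)[0],key=cv2.contourArea)
    o=np.zeros_like(m);cv2.drawContours(o,[c],-1,1,-1);return o
def sil(n,boxes,pose,x,y,shape,f=6):
    o=np.zeros(shape,np.uint8)
    for B in boxes:
        q=((proj(n,place(B[0],*pose))-[x,y]+.5)*f-.5).astype(np.float32)
        cv2.fillConvexPoly(o,np.round(cv2.convexHull(q)*16).astype(int),1,shift=4)
    return o
def silfit(views,boxes,p0):
    def cost(p):
        return sum((sil(n,boxes,p,x,y,m.shape)!=m).sum()/m.sum() for n,m,x,y in views)
    best=None
    for k in range(3):
        s=minimize(cost,p0 if best is None else best.x,method="Nelder-Mead",options=dict(initial_simplex=np.array(p0 if best is None else best.x)+np.array([[0,0,0],[.008,0,0],[0,.008,0],[0,0,.08]])/(k+1),xatol=1e-5,fatol=1e-5))
        if best is None or s.fun<best.fun: best=s
    return best.x,best.fun
E
cat > f.py <<'E'
from h import *
jp,rp,cp=np.load("pose0.npy"); rp=[.541,-.2,-.19]
t=cv2.imread("pics/top0.png");s=cv2.imread("pics/side0.png")
V=lambda W:[(n,satmask(im,x,y,w,h),x,y) for n,im,x,y,w,h in W]
rv=V((("top",t,305,165,85,85),("side",s,270,230,120,115)))
jv=V((("top",t,180,190,80,60),("side",s,195,165,78,68)))
RB=[box(-75,75,-66,66,0,60),box(40.5,43.5,-55,55,10,125),box(36,48,-50,50,109,125)]
JB=[box(-45,45,-75,75,0,16),box(-9,-3,-66,66,16,75)]
for k in([0],[1],[0,1]):
    print(k,"rack",silfit([rv[i] for i in k],RB,rp)); print("  jig",silfit([jv[i] for i in k],JB,jp))
rp,_=silfit(rv,RB,rp);jp,_=silfit(jv,JB,jp)
c=place([.042,0,0],*rp)[0];np.save("pose1.npy",[jp,rp,[c[0],c[1],rp[2]]]);print(c)
o=[]
for (n,m,x,y),B,p in((rv[0],RB,rp),(jv[0],JB,jp),(rv[1],RB,rp),(jv[1],JB,jp)):
    q=sil(n,B,p,x,y,m.shape);f=6
    im=cv2.resize((t if n=="top" else s)[y:y+m.shape[0]//f,x:x+m.shape[1]//f],None,fx=f,fy=f,interpolation=cv2.INTER_CUBIC)
    for a,cl in((m,(0,255,255)),(q,(0,0,255))): cv2.drawContours(im,cv2.findContours(a,0,1)[0],-1,cl,1)
    o.append(cv2.resize(im,(400,300)))
cv2.imwrite("pics/sil.png",np.vstack([np.hstack(o[:2]),np.hstack(o[2:])]))
E
python3 f.py
```

```text
[0] rack (array([ 0.5403355 , -0.19852782, -0.18995461]), np.float64(0.21444444444444444))
  jig (array([0.50491748, 0.17614233, 0.24778778]), np.float64(0.016929698708751793))
[1] rack (array([ 0.5420992 , -0.20189988, -0.1987907 ]), np.float64(0.7612942982987837))
  jig (array([0.50506971, 0.17326979, 0.24597549]), np.float64(0.016091531037251392))
[0, 1] rack (array([ 0.54060871, -0.20111181, -0.20163642]), np.float64(1.0139779922017162))
  jig (array([0.50479339, 0.17487368, 0.24490763]), np.float64(0.05412095295344946))
[ 0.5817578  -0.20952327  0.        ]
```

View pics/sil.png

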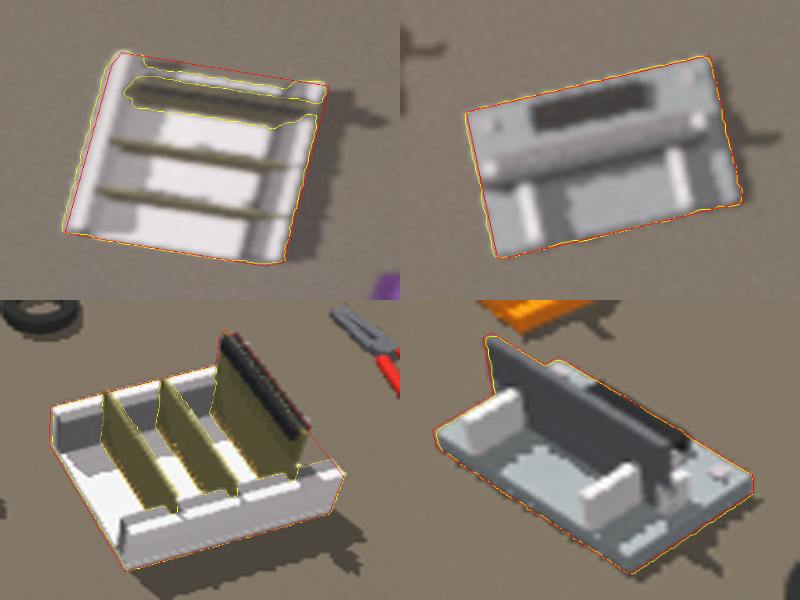

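The silhouettes now match within about a pixel. The jig is at (0.505, 0.175) with yaw +14.1°, and the card is at (0.582, -0.209) with yaw -11.5°. First I'll turn the tool, then translate it over the card.

```bash
cat > go.py <<'E'
import sys,numpy as np
from rig import r
from scipy.spatial.transform import Rotation as Ro
def st(x,y,z,yaw):  # remaining shift in tool axes and turn, tool y along yaw
    s=r.sense();w,a,b,c=s["eef_rot"];R=Ro.from_quat([a,b,c,w]).as_matrix()
    ya=np.arctan2(R[1,1],R[0,1]);d=(yaw-ya+np.pi)%(2*np.pi)-np.pi
    print("t",round(s["time"],2),"pos",np.round(s["position"],4),"yaw",round(ya,4),"tilt",np.round(R[:2,2],3),"F",np.round(s["ft_force"],1),"w",round(s["gripper_width"],4),"ff",round(s["finger_force"],1))
    print("shift",np.round(R.T@(np.array([x,y,z])-s["position"]),4),"turn",round(-d,4))
if __name__=="__main__": st(*map(float,sys.argv[1:]))
E
python3 go.py .582 -.209 .231 -.2
python3 -m pendant '{"grip":[1,1,1,1,1,1,1,1,1,1],"translation":[[0,0,0],[0,0,0],[0,0,0],[0,0,0],[0,0,0],[0,0,0],[0,0,0],[0,0,0],[0,0,0],[0,0,0]],"turn":[0.144,0.144,0.144,0.144,0.144,0.144,0.144,0.144,0.144,0.144]}' 80
python3 go.py .582 -.209 .231 -.2
```

```text
t 0.1 pos [0.2084 0.6148 0.23  ] yaw 1.2441 tilt [-0.001 -0.002] F [ 0.7 -0.5  0.1] w 0.0855 ff 0.0
shift [-0.6182 -0.6603  0.0007] turn 1.4441
time: 1.1
position: [0.2084, 0.6151, 0.2305]
eef_rot: [0.0, 0.775, 0.632, -0.001]
ft_force: [-0.4, -0.1, 0.2]
gripper_width: 0.0856
finger_force: 0.0
t 1.1 pos [0.2084 0.6151 0.2305] yaw -0.2017 tilt [-0.    -0.001] F [-0.4 -0.1  0.2] w 0.0856 ff 0.0
shift [-7.325e-01  5.312e-01  5.000e-04] turn -0.0017
```

```bash
python3 -m pendant '{"grip":[1,1,1,1,1,1,1,1,1,1,1,1],"translation":[[-0.03,0.022,0],[-0.03,0.022,0],[-0.03,0.022,0],[-0.03,0.022,0],[-0.03,0.022,0],[-0.03,0.022,0],[-0.03,0.022,0],[-0.03,0.022,0],[-0.03,0.022,0],[-0.03,0.022,0],[-0.03,0.022,0],[-0.03,0.022,0]],"turn":[0,0,0,0,0,0,0,0,0,0,0,0]}'
python3 -m pendant '{"grip":[1,1,1,1,1,1,1,1,1,1,1,1],"translation":[[-0.03,0.022,0],[-0.03,0.022,0],[-0.03,0.022,0],[-0.03,0.022,0],[-0.03,0.022,0],[-0.03,0.022,0],[-0.03,0.022,0],[-0.03,0.022,0],[-0.03,0.022,0],[-0.03,0.022,0],[-0.03,0.022,0],[-0.03,0.022,0]],"turn":[0,0,0,0,0,0,0,0,0,0,0,0]}'
python3 go.py .582 -.209 .231 -.2
```

```text
time: 2.3
position: [0.3975, 0.2094, 0.2309]
eef_rot: [-0.0, 0.773, 0.635, -0.0]
ft_force: [0.3, 0.3, 1.8]
gripper_width: 0.0855
finger_force: 0.0
time: 3.5
position: [0.5866, -0.1943, 0.2304]
eef_rot: [-0.001, 0.773, 0.635, -0.0]
ft_force: [-0.4, -0.4, -0.1]
gripper_width: 0.0855
finger_force: 0.0
t 3.5 pos [ 0.5866 -0.1943  0.2304] yaw -0.1952 tilt [-0.001  0.   ] F [-0.4 -0.4 -0.1] w 0.0855 ff 0.0
shift [-0.0154 -0.0016 -0.0006] turn 0.0048
```

```bash
python3 -m pendant '{"grip":[1,1,1,1,1,1,1,1],"translation":[[-0.015,-0.002,0],[0,0,0.025],[0,0,0.025],[0,0,0.025],[0,0,0.025],[0,0,0.02],[0,0,0.011],[0,0,0]],"turn":[0.005,0,0,0,0,0,0,0]}'
python3 go.py .582 -.209 .099 -.2
python3 - <<'E'
from h import *
a=r.read_camera("top")[:,:,::-1].copy();s=r.read_camera("side")[:,:,::-1].copy()
cv2.imwrite("pics/g0.png",np.hstack([panel(a,310,160,5,400,500),panel(s,300,200,5,400,500)]))
E
```

```text
time: 4.3
position: [0.5796, -0.2065, 0.0984]
eef_rot: [-0.002, 0.774, 0.633, -0.001]
ft_force: [0.8, 0.4, -0.3]
gripper_width: 0.0855
finger_force: 0.0
t 4.3 pos [ 0.5796 -0.2065  0.0984] yaw -0.2005 tilt [-0.004  0.001] F [ 0.8  0.4 -0.3] w 0.0855 ff 0.0
shift [-0.002   0.0028 -0.0007] turn -0.0005
```

View pics/g0.png

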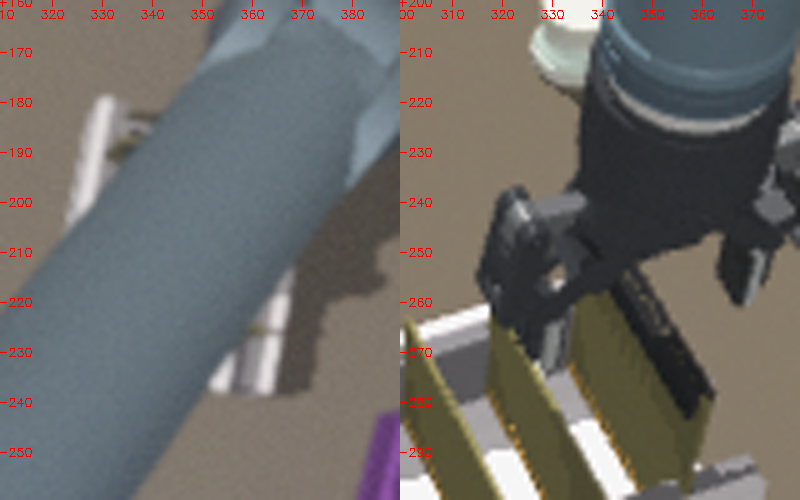

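The bar sits between the open fingers: side view, bar from (345,258) to (362,280), fingers on both sides. I'll nudge and then close.

```bash
python3 -m pendant '{"grip":[1,0,0,0,0,0,0,0,0,0],"translation":[[-0.002,0.0025,0],[0,0,0],[0,0,0],[0,0,0],[0,0,0],[0,0,0],[0,0,0],[0,0,0],[0,0,0],[0,0,0]],"turn":[0,0,0,0,0,0,0,0,0,0]}' 40
python3 go.py .582 -.209 .099 -.2
```

```text
time: 5.4
position: [0.5836, -0.2103, 0.1004]
eef_rot: [0.0, 0.774, 0.633, 0.0]
ft_force: [0.1, -0.4, 0.9]
gripper_width: 0.0112
finger_force: 40.3
t 5.4 pos [ 0.5836 -0.2103  0.1004] yaw -0.201 tilt [ 0. -0.] F [ 0.1 -0.4  0.9] w 0.0112 ff 40.3
shift [ 0.0009 -0.0018  0.0014] turn -0.001
```

```bash
python3 -m pendant '{"grip":[0,0,0,0,0,0,0,0,0,0,0],"translation":[[0,0,0],[0,0,0],[0,0,-0.005],[0,0,-0.01],[0,0,-0.015],[0,0,-0.015],[0,0,-0.015],[0,0,-0.015],[0,0,-0.015],[0,0,-0.015],[0,0,0]],"turn":[0,0,0,0,0,0,0,0,0,0,0]}' 90
python3 go.py .505 .1747 .205 .246
```

```text
time: 6.5
position: [0.5852, -0.2112, 0.2084]
eef_rot: [0.002, 0.774, 0.633, 0.002]
ft_force: [0.1, -0.0, -1.7]
gripper_width: 0.0101
finger_force: 87.9
t 6.5 pos [ 0.5852 -0.2112  0.2084] yaw -0.201 tilt [ 0.005 -0.001] F [ 0.1 -0.  -1.7] w 0.0101 ff 87.9
shift [ 0.3621 -0.1557  0.0025] turn -0.447
```

```bash
python3 -m pendant '{"grip":[0,0,0,0,0,0],"translation":[[0,0,0],[0,0,0],[0,0,0],[0,0,0],[0,0,0],[0,0,0]],"turn":[-0.08,-0.12,-0.12,-0.08,-0.047,0]}'
python3 go.py .508 .174 .205 .246
```

```text
time: 7.1
position: [0.583, -0.2101, 0.2046]
eef_rot: [-0.001, 0.615, 0.788, -0.0]
ft_force: [0.5, 0.6, -1.8]
gripper_width: 0.0103
finger_force: 87.8
t 7.1 pos [ 0.583  -0.2101  0.2046] yaw 0.2459 tilt [-0.001  0.   ] F [ 0.5  0.6 -1.8] w 0.0103 ff 87.8
shift [ 3.908e-01  2.070e-02 -1.000e-04] turn -0.0001
```

```bash
python3 -m pendant '{"grip":[0,0,0,0,0,0,0,0,0,0,0,0],"translation":[[0.02,0,0],[0.03,0.002,0],[0.04,0.002,0],[0.04,0.002,0],[0.04,0.002,0],[0.04,0.002,0],[0.04,0.002,0],[0.04,0.002,0],[0.04,0.002,0],[0.03,0.002,0],[0.02,0.002,0],[0.01,0.001,0]],"turn":[0,0,0,0,0,0,0,0,0,0,0,0]}'
python3 -m pendant '{"grip":[0,0],"translation":[[0,0,0],[0,0,0]],"turn":[0,0]}'
python3 go.py .508 .174 .205 .246
python3 - <<'E'
from h import *
jp=np.load("pose1.npy")[0]
a=r.read_camera("top")[:,:,::-1].copy();s=r.read_camera("side")[:,:,::-1].copy()
cv2.imwrite("pics/t1.png",a);cv2.imwrite("pics/s1.png",s)
p=r.sense()["position"];z=.204-.0904
o=[]
for n,im,x,y in(("top",a,180,150),("side",s,180,110)):
    q=panel(im,x,y,5,400,600)
    for B,c in((box(-1.5,1.5,-55,55,0,115),(0,0,255)),(box(-6,6,-50,50,99,115),(255,255,0))): wire(q,n,*B,(p[0],p[1],.246),c,x,y,5,p[2]-.0904)
    wire(q,n,*box(-9,-3,-66,66,16,75),jp,(0,255,0),x,y,5); o.append(q)
cv2.imwrite("pics/ov1.png",np.hstack(o))
E
```

```text
time: 8.3
position: [0.5079, 0.176, 0.2049]
eef_rot: [-0.0, 0.614, 0.789, -0.0]
ft_force: [0.1, 0.0, -0.9]
gripper_width: 0.01
finger_force: 87.8
time: 8.5
position: [0.5091, 0.1715, 0.2051]
eef_rot: [0.0, 0.616, 0.788, -0.001]
ft_force: [0.2, -0.2, -1.7]
gripper_width: 0.0108
finger_force: 87.8
t 8.5 pos [0.5091 0.1715 0.2051] yaw 0.244 tilt [-0.    -0.001] F [ 0.2 -0.2 -1.7] w 0.0108 ff 87.8
shift [ 0.0027 -0.0005  0.0001] turn -0.002
```

View pics/ov1.png

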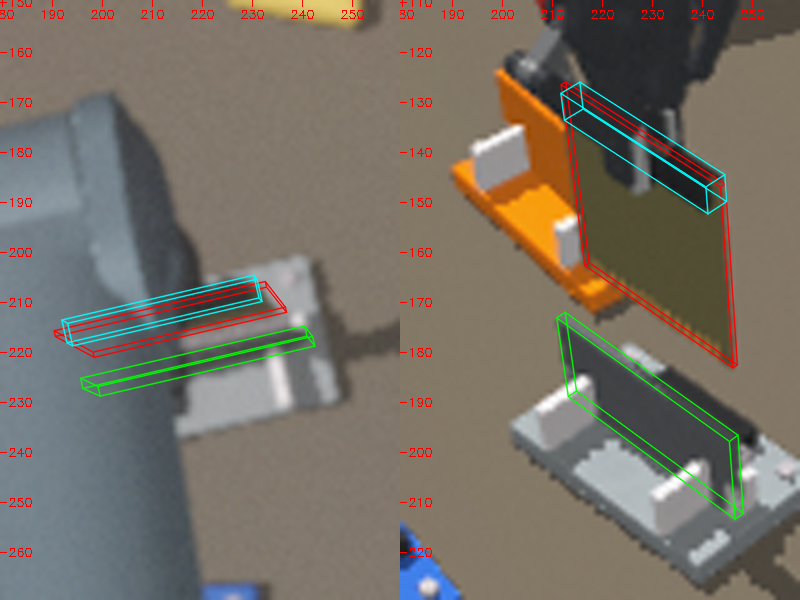

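The card is held upright and straight above the jig, and the model lines match in the side view (card bottom from (217,163) to (247,182)). I'll check the card-to-jig offset within the same view, which cancels the calibration error.

```bash
cat > c.py <<'E'
from h import *
import sys
# card offset in jig frame from side view, given card z from the arm
def off(im,gz=.0904,zc=None):
    p=r.sense()["position"];z=p[2]-gz if zc is None else zc
    q=proj("side",place([[0,y,h] for y in(-.055,.055) for h in(0,.115)],p[0],p[1],.246,z))
    x,y=(q.min(0)-15).astype(int);w,h=(q.max(0)-q.min(0)+30).astype(int)
    b=cv2.resize(im[y:y+h,x:x+w],None,fx=6,fy=6,interpolation=cv2.INTER_CUBIC).astype(float)
    m=((b.max(-1)<115)&((b[...,2]-b[...,0])/(b.max(-1)+1)>.33)).astype(np.uint8)
    m=cv2.morphologyEx(m,cv2.MORPH_OPEN,np.ones((9,9)))
    c=max(cv2.findContours(m,0,1)[0],key=cv2.contourArea);m[:]=0;cv2.drawContours(m,[c],-1,1,-1)
    lim=.055  # compare only below this card height (fingers above)
    B=box(-1.5,1.5,-55,55,0,98);B=(B[0]+[0,0,z],B[1])
    P=place(np.array([[0,-.2,.098],[0,.2,.098],[0,.2,lim],[0,-.2,lim]]),p[0],p[1],.246,z)
    return p,silfit([("side",m,x,y)],[B],[p[0],p[1],.246])
p,(s,e)=off(cv2.imread("pics/s1.png"))
print("tcp",p,"card",s,e)
for j in([.50507,.17327],[.5048,.1749]):
    d=s[:2]-j;c,k=np.cos(.246),np.sin(.246);print("in jig frame mm",1e3*(c*d[0]+k*d[1]),1e3*(-k*d[0]+c*d[1]))
E
python3 c.py
```

```text
tcp [0.50935348 0.17085677 0.20525335] card [0.51013017 0.17387879 0.19150815] 0.3310078791858175
in jig frame mm 5.05608835389621 -0.6418234576270101
in jig frame mm 4.921011875175375 -2.288503251908932
```

The mask error is too high for that fit to be trusted, but it bounds the offset at about +3 to +5 mm in x, which is clear of the back plate. I'll lower beside the plate and find its face by touch.

```bash
python3 -m pendant '{"grip":[0,0,0,0,0,0,0,0],"translation":[[0.002,0,0],[0,0,0.01],[0,0,0.01],[0,0,0.01],[0,0,0.01],[0,0,0.01],[0,0,0.01],[0,0,0]],"turn":[-0.001,0,0,0,0,0,0,0]}'
python3 go.py .505 .174 .1064 .246
python3 -m pendant '{"grip":[0,0,0],"translation":[[0,-0.001,0],[0,-0.001,0],[0,0,0]],"turn":[0,0,0]}'
python3 go.py .505 .174 .1064 .246
python3 -m pendant '{"grip":[0,0,0],"translation":[[0,-0.001,0],[0,0,0],[0,0,0]],"turn":[0,0,0]}'
python3 go.py .505 .174 .1064 .246
```

```text
time: 9.4
position: [0.507, 0.1746, 0.1433]
eef_rot: [-0.001, 0.615, 0.789, -0.002]
ft_force: [0.3, -0.7, -1.3]
gripper_width: 0.0102
finger_force: 87.8
t 9.4 pos [0.507  0.1746 0.1433] yaw 0.2471 tilt [-0.003 -0.002] F [ 0.3 -0.7 -1.3] w 0.0102 ff 87.8
shift [-0.     -0.0019  0.0369] turn 0.0011
time: 9.7
position: [0.5068, 0.1748, 0.1459]
eef_rot: [0.0, 0.615, 0.789, 0.001]
ft_force: [-0.1, -0.0, -1.3]
gripper_width: 0.0104
finger_force: 87.8
t 9.7 pos [0.5068 0.1748 0.1459] yaw 0.247 tilt [0.001 0.001] F [-0.1 -0.  -1.3] w 0.0104 ff 87.8
shift [-0.0003 -0.002   0.0395] turn 0.001
time: 10.0
position: [0.5056, 0.1745, 0.1455]
eef_rot: [0.0, 0.615, 0.789, 0.0]
ft_force: [0.1, 0.7, -2.0]
gripper_width: 0.0103
finger_force: 87.8
t 10.0 pos [0.5056 0.1745 0.1455] yaw 0.2471 tilt [0. 0.] F [ 0.1  0.7 -2. ] w 0.0103 ff 87.8
shift [-0.0003 -0.0007  0.0391] turn 0.0011
```

```bash
for i in 1 2 3 4; do python3 -m pendant '{"grip":[0,0,0],"translation":[[0,-0.001,0],[0,0,0],[0,0,0]],"turn":[0,0,0]}' | grep -E "posi|ft"; done
```

```text
position: [0.5044, 0.1741, 0.1452]
ft_force: [-0.1, 1.2, -1.8]
position: [0.5038, 0.174, 0.1454]
ft_force: [1.0, 0.9, -2.2]
position: [0.5034, 0.1739, 0.1456]
ft_force: [3.0, 0.5, -3.0]
position: [0.5028, 0.1737, 0.1456]
ft_force: [5.2, 2.2, -4.1]
```

Back-plate contact came at TCP x ≈ 0.504, as predicted: force rises at about 2 N/mm from the second step. I'll back off 3.8 mm to the channel middle and lower towards the contact bar.

```bash
python3 -m pendant '{"grip":[0,0,0,0],"translation":[[0,0.0038,0],[0,0,0],[0,0,0.01],[0,0,0]],"turn":[0,0,0,0]}' | grep -E "posi|ft"
for i in 1 2 3; do python3 -m pendant '{"grip":[0,0,0],"translation":[[0,0,0.005],[0,0,0],[0,0,0]],"turn":[0,0,0]}' | grep -E "posi|ft"; done
python3 go.py .505 .1747 .1064 .246
```

```text
position: [0.5039, 0.174, 0.1336]
ft_force: [1.6, -0.5, -1.6]
position: [0.5045, 0.174, 0.1298]
ft_force: [-0.2, 0.5, -1.0]
position: [0.505, 0.1742, 0.125]
ft_force: [0.0, -0.5, -1.2]
position: [0.5051, 0.1742, 0.12]
ft_force: [0.1, -0.2, -1.9]
t 12.5 pos [0.5051 0.1742 0.12  ] yaw 0.247 tilt [-0.001 -0.   ] F [ 0.1 -0.2 -1.9] w 0.0106 ff 88.2
shift [0.0005 0.0001 0.0136] turn 0.001
```

The card bottom is at about 30 mm, inside the channel, with no side force. Next I'll press down onto the contact bar.

```bash
for i in 1 2 3; do python3 -m pendant '{"grip":[0,0,0],"translation":[[0,0,0.004],[0,0,0],[0,0,0]],"turn":[0,0,0]}' | grep -E "posi|ft|wid"; done
for i in 1 2 3; do python3 -m pendant '{"grip":[0,0,0],"translation":[[0,0,0.002],[0,0,0],[0,0,0]],"turn":[0,0,0]}' | grep -E "posi|ft|wid"; done
```

```text
position: [0.5052, 0.1743, 0.1161]
ft_force: [1.1, 0.3, -1.3]
gripper_width: 0.0103
position: [0.506, 0.1745, 0.113]
ft_force: [-1.1, -0.6, 3.3]
gripper_width: 0.0105
position: [0.506, 0.1746, 0.1089]
ft_force: [-0.3, 0.4, 5.1]
gripper_width: 0.0103
position: [0.5061, 0.1745, 0.1071]
ft_force: [-0.3, -1.3, 6.4]
gripper_width: 0.0103
position: [0.5068, 0.1748, 0.1064]
ft_force: [-1.7, -0.8, 13.6]
gripper_width: 0.0104
position: [0.5077, 0.175, 0.1063]
ft_force: [-4.4, -0.8, 23.6]
gripper_width: 0.0101
```

Hard stop reached at TCP z = 0.1064, exactly the value predicted for home. I'll ease off slightly, recentre, and look.

```bash
python3 -m pendant '{"grip":[0,0,0,0,0],"translation":[[0,-0.0015,-0.0005],[0,0,0],[0,0,0],[0,0,0],[0,0,0]],"turn":[0,0,0,0,0]}' >/dev/null
python3 go.py .505 .1747 .1064 .246
python3 - <<'E'
from h import *
jp=np.load("pose1.npy")[0]
a=r.read_camera("top")[:,:,::-1].copy();s=r.read_camera("side")[:,:,::-1].copy()
q=panel(s,180,130,6,400,600);w=q.copy()
wire(w,"side",*box(-1.5,1.5,-55,55,16,131),(.50507,.1738,.246),(0,0,255),180,130,6)
cv2.imwrite("pics/end.png",np.hstack([q,w]))
E
```

```text
t 14.8 pos [0.5067 0.1747 0.1064] yaw 0.2466 tilt [0.004 0.003] F [-3.  -1.  18.9] w 0.01 ff 91.2
shift [ 0.0004 -0.0016 -0.0001] turn 0.0006
```

View pics/end.png

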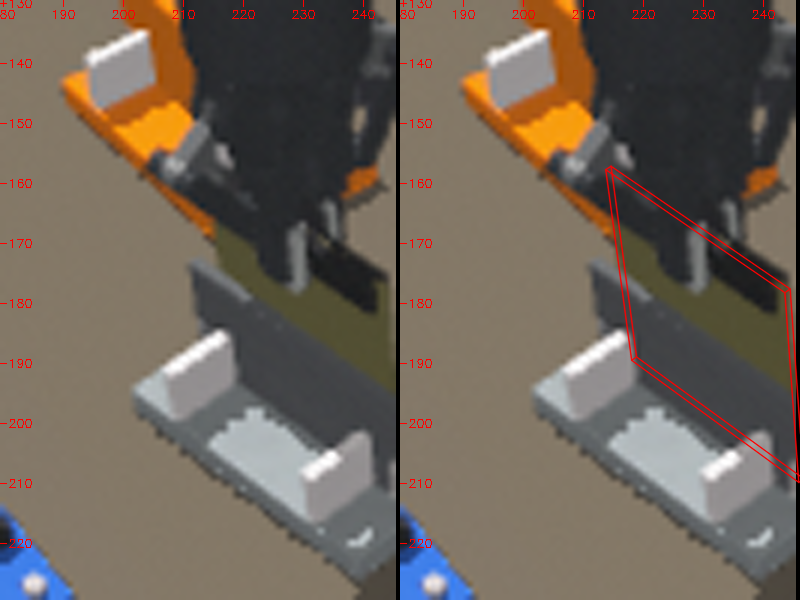

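The card stands behind the back plate, upright and at home height: its left edge at (214,157)-(218,190) follows the model. I'll relieve the remaining 3 N side force and hand in while still pressing.

```bash
python3 -m pendant '{"grip":[0,0,0,0,0,0],"translation":[[0,-0.0012,0],[0,0,0],[0,0,0],[0,0,0],[0,0,0],[0,0,0]],"turn":[0,0,0,0,0,0]}' >/dev/null
python3 go.py .505 .1747 .1064 .246
```

```text
t 15.5 pos [0.5061 0.1746 0.1064] yaw 0.2467 tilt [0.006 0.003] F [-1.1 -1.  17.1] w 0.0104 ff 91.0
shift [ 0.0004 -0.0011 -0.    ] turn 0.0007
```

```bash
python3 -c "
from rig import r
print(r.sign_off())"
```

```text
the job is handed in; nothing more can be done
None
```

The tall card is fully home in the grey jig, component side towards the lip, and was handed in at about 15.5 s still gripped and pressed down with about 17 N; the arm never went near the loose bench items, and the two other cards were not moved.

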